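# Clear the inspection bay and bring in the sample hanger

### The job

The hand-held microscope has been left lying across the inspection bay: first lay it gently, lying down, in the open tray. Then take the sample hanger out of its parking stand, hang it astride the open end of the bay's rail and let go; because the light shields leave no room beside it, take it again the other way, by the two ends of its grip block, and slide it along the rail into the bay until it is centred on the pointers, and leave it hanging there. Drop nothing and leave the keypad, the mouse and the jar alone.

Things in the scene. Friction and masses are not known exactly. Their poses are not given: they have to be found in the camera images.
- bay: Inspection bay, fixed: base plate 100 x 360 x 12 mm with a straight flat-bar steel rail (10 mm wide in x, 14 mm high, top face 115 mm above the bench) along its y, from y = -160 to +175 mm. Open for y < 0 (a post as thin as the rail under its end, y = -160 to -140), between light shields for y > 0. Origin: on the bench under the rail's centre line, at the shields' near ends; z up.
- bay_open (a point): Middle of the open end of the rail (75 mm before the shields), on the rail's top face, 115 mm above the bench. Axes as the bay's.
- bay_entry (a point): Entry of the shielded part: centre line, at the height of the shield tops (160 mm). The shields are two black upright plates 8 mm thick, 175 mm long, either side of the rail, 46 mm apart inside, 62 mm outside. Axes as the bay's.
- mark (a point): The mark: on the rail's centre line, 160 mm high, between two small steel pointers on the outsides of the shields (16 mm wide, tops 155 mm high, out to 51 mm from the centre line); thin white lines across the shield tops continue them. A bench camera on the +x side looks in there (98 mm high, out to 132 mm). Axes as the bay's; its place along the bay varies.
- handscope: Hand-held microscope, 145 mm long, 0.3 kg: grey box body 100 long x 44 wide x 40 mm high (x = -72.5 to +27.5 mm), then a round nose of about 36 mm diameter to x = +72.5 mm. Origin: centre of its underside; x along it towards the nose, z up. It starts lying across both shield tops (underside 160 mm above the bench).
- handscope_grip (a point): Grip point of the hand-held microscope, by its centre of mass: 18 mm behind its middle, on its centre plane, 26 mm above its underside. Grasp from above across the 44 mm width (its y).
- tray: Black open tray, fixed: 210 (x) x 130 (y) x 25 mm high, walls and floor 5 mm thick. Origin: centre of its underside, z up.
- stand: Grey parking stand of the hanger, fixed: base 110 x 120 x 10 mm; a rib 10 mm wide (x), 70 mm long, up to 40 mm high, that the hanger stands astride; two upright ears 8 mm thick, 44 mm wide (x), 144 mm high, inner faces at y = +-35 mm, leaving 7 mm beside the hanger's ends. Origin: centre of its underside. Stand and tray may change sides.
- hanger: Aluminium sample hanger, an upside-down U, 26 (x) x 56 (y) x 140 mm high, 0.25 kg: two legs 5 mm thick, 90 mm long, 16 mm slot between them (rail or rib passes along y), grip block on top; flat copper sample on the +x leg. Either way round will do. Origin: centre of its underside; z up. Starts in the stand, feet 10 mm up; hung on the rail its origin is 25 mm, its top 165 mm above the bench.
- hanger_grip (a point): Point in the hanger's solid grip block, on its axis, 122 mm above the hanger's underside. The block measures 26 (x) x 56 (y) mm, from 98 to 140 mm above the underside; a dark line across its top marks its middle along y.
- keypad: Bystander: black keypad 55 x 130 x 22 mm with a short joystick (to 42 mm). Origin: centre of its underside.
- mouse: Bystander: white computer mouse 100 x 60 x 31 mm. Origin: centre of its underside.
- jar: Bystander: glass jar, 60 mm diameter, 85 mm high. Origin: centre of its underside.

How it is judged (in metres and radians):
On the way, in this order (a step that is already met when the one before it is completed fails the run):
1. the hand-held microscope lies flat in the tray, let go and at rest, while the hanger is still away from the rail (x of handscope in the frame of tray between -0.05 and 0.05 m and y of handscope in the frame of tray between -0.05 and 0.05 m and z of handscope in the frame of tray below 0.01 m and angle between handscope's own z axis and vertical below 0.12 rad and linear speed of handscope below 0.03 m/s and contact force between handscope and the fingers below 0.1 N and horizontal distance between hanger and stand below 0.05 m), for 0.2 s.
2. the hanger hangs astride the open end of the rail, let go (x of hanger in the frame of bay between -0.006 and 0.006 m and z of hanger in the frame of bay between 0.02 and 0.03 m and angle between hanger's own z axis and vertical below 0.15 rad and angle between the y axis of hanger and the y axis of bay, either way round below 0.2 rad and contact force between hanger and the fingers below 0.1 N and y of hanger in the frame of bay between -0.165 and -0.015 m), for 0.2 s.
3. the hanger hangs on the rail in the shielded part, centred on the pointers (x of hanger in the frame of bay between -0.006 and 0.006 m and z of hanger in the frame of bay between 0.02 and 0.03 m and angle between hanger's own z axis and vertical below 0.15 rad and angle between the y axis of hanger and the y axis of bay, either way round below 0.2 rad and y of hanger in the frame of mark between -0.006 and 0.006 m), for 0.2 s.
At the end, for the whole second after the job is handed in: The hand-held microscope lies flat in the tray (origin within 50 mm of its centre in x and y, under 10 mm above its underside) and the hanger hangs upright (0.15 rad) astride the rail, seated (origin 20 to 30 mm high), within 6 mm of the mark along the rail; both let go, at rest (all of step 3 and x of handscope in the frame of tray between -0.05 and 0.05 m and y of handscope in the frame of tray between -0.05 and 0.05 m and z of handscope in the frame of tray below 0.01 m and angle between handscope's own z axis and vertical below 0.12 rad and linear speed of each of handscope, hanger below 0.03 m/s and contact force between each of handscope, hanger and the fingers below 0.1 N); the robot touches nothing.
It fails at once if the hand-held microscope is dropped (falls free by more than about 25 mm) (contact force between handscope and the arm below 0.05 N and contact force between handscope and the fingers below 0.05 N and linear speed of handscope above 0.7 m/s).
It fails at once if the hanger is dropped (falls free by more than about 25 mm) (contact force between hanger and the arm below 0.05 N and contact force between hanger and the fingers below 0.05 N and linear speed of hanger above 0.7 m/s).
It fails at once if a bystander is moved by more than 30 mm (distance of any of keypad, mouse, jar from where it was at the start of the episode above 0.03 m).
It also fails if it takes over 70 s, if anything falls off the work surface, if the arm or the gripper's body presses on something with over 40 N, if the wrist force passes 120 N, or if a joint passes its speed limit or range.

### The arm

A 7-joint arm with a two-finger parallel gripper is mounted at the origin on the work surface. World frame = base frame: x ahead of the robot, y to its left, z up, the work surface at z = 0. Lengths are in mm, angles in rad, forces in N, time in s.
With the tool pointing down it reaches from about 350 to 900 mm from the base axis. Payload 7.2 kg.
Tool frame: the origin (TCP) lies at the very end of the fingers, on their centre line; the grasp point (between the pads) lies 19 mm behind it; z points along the fingers, y is the line along which they close (so a half turn about z gives the same grasp; the last joint's range is limited). The gripper opens to 85 mm and grips with 20 to 120 N. Pads are 22 mm wide; open, the fingers measure 114 mm over their backs; the gripper's body (76 mm by 85 mm) begins 54 mm behind the grasp point. The pads swing forward as they close: fully open they stand 13 mm farther back than shut.
Start: joints at [-1.342, 0.411, -0.013, 1.596, 0.006, 1.134, -0.082], TCP at [182.798, 597.674, 231.297] pointing down, gripper open.
Joint ranges: [-2.95, 2.95], [-0.29, 1.99], [-1.47, 1.44], [0.14, 2.54], [-1.03, 4.17], [0.13, 1.85], [-2.86, 2.86]. Speed limits (rad/s): [2.39, 2.39, 3.01, 3.01, 3.14, 3.14, 3.14].

### API

Orientations are given as a 3x3 rotation matrix whose columns are the frame's x, y, z axes.
In Python, from workcell import arm, viewer, finish_job gives the robot as it stands.
- The arm moves only by the shell command python3 -m handwheel 'ROWS' [FORCE]. ROWS is text: rows parted by semicolons, each of 5 numbers parted by spaces: the closure, from 0 (fully open) to 1 (shut), then the shift along the tool's x, y, z in units of 30 mm (1.0 is 30 mm), then the turn about the tool's z in units of 0.15 rad (1.0 is 0.15 rad). In form: gripper x y z yaw; .... A call has 1 to 20 rows; each row shifts and turns the commanded pose from where the row before left it, along the tool's axes as they then stand; what a row does not reach is not made up. A row lasts 1/10 s, in which the tool goes at most 50 mm and 8.59 degrees, less where a joint would pass 70% of its speed; a pose out of reach is approached as far as the arm can. A call with a number of a shift or a turn outside -1 to 1 is refused whole. A call with a gripper value outside its range is refused whole. The fingers move at their own pace and stop on an object; FORCE is the grip in N (left out, the last holds). Time passes only in rows, so rows that do not move let the fingers close. It gives the time, the measured TCP pose, the force, the opening and the grip force at its end, in the units of the state.
- arm.read_state(): the state, without advancing time (a new reading comes with each control period).
- viewer.grab_frame(name): name is "side" or "top" or "wrist"; returns a dict with "frame" (400x640x3 uint8, red, green, blue), "z_map" (400x640 float32, mm along the optical axis (not along the pixel's ray), 0 where there is no reading), "mtx" (3x3 intrinsics, pixels), "world_to_cam" (4x4, takes a point from world to camera coordinates). Camera axes: x right, y down, z forward; pixel columns grow to the right and rows downward; lengths in mm; the calibration is good to about 2 mm. A picture is of the moment at which its call begins.
- finish_job(): hands the job in; it is judged then, once.
The state is a dict: "time_s": time; "joint_pos": joint angles; "joint_velocities": joint speeds; "joint_efforts": joint torques, N m; "position": TCP position; "eef_rot": TCP orientation; "wrist_force": force on the tool from outside, world axes, zero at the start; "wrist_torque": the same for the moment, N m; "width": finger opening in mm; "gripper_force": force on a finger pad.
Only numpy, scipy, OpenCV 4.12 (cv2) and the standard library are available. Lean on these libraries where they do the work, as an engineer would, in place of code of your own. Each camera call takes 0.05 s, during which the arm holds its last target. There are 200 camera calls.

## Working session

There is one attempt and no reset: what is moved stays moved. The work goes in short steps, Python scripts to look and compute and a shell command to move; the robot and the scene stay as the last step left them, time stands still between calls to the robot, and variables do not carry over. Pictures are saved under pics/ and viewed, at most 10 in all, crops included, and the job is handed in when it is done.

```bash
mkdir -p pics
cat > h.py <<'E'
import numpy as np, cv2
from workcell import arm, viewer, finish_job
def grab(n):
    f=viewer.grab_frame(n); return f
def pts(f):
    z=f["z_map"].astype(float); K=f["mtx"]; T=np.linalg.inv(f["world_to_cam"])
    v,u=np.mgrid[:z.shape[0],:z.shape[1]]
    p=np.stack([(u-K[0,2])/K[0,0]*z,(v-K[1,2])/K[1,1]*z,z,np.ones_like(z)],-1)@T.T
    p=p[...,:3]; p[z<=0]=np.nan; return p
E
python3 - <<'E'
from h import *
import pickle
for n in ("top","side"):
    f=grab(n); pickle.dump(f,open(n+".pkl","wb")); cv2.imwrite(f"pics/{n}0.png",f["frame"][...,::-1])
    print(n,f["mtx"].round(1).tolist(),f["world_to_cam"].round(3).tolist())
s=arm.read_state(); print(s["position"],s["eef_rot"],s["width"],s["time_s"])
E
```

```text
top [[442.7, 0.0, 317.6], [0.0, 442.7, 194.3], [0.0, 0.0, 1.0]] [[-0.008, -1.0, -0.0, -10.529], [-1.0, 0.008, -0.025, 517.902], [0.025, 0.0, -1.0, 1080.691], [0.0, 0.0, 0.0, 1.0]]
side [[480.3, 0.0, 315.1], [0.0, 480.3, 199.4], [0.0, 0.0, 1.0]] [[0.909, -0.417, -0.015, -467.518], [-0.287, -0.599, -0.748, 250.207], [0.303, 0.684, -0.664, 944.927], [0.0, 0.0, 0.0, 1.0]]
[182.67365397 597.25242454 230.54541724] [[-9.56285894e-01  2.92433145e-01 -3.79426424e-04]
 [ 2.92433388e-01  9.56284886e-01 -1.38926345e-03]
 [-4.34269250e-05 -1.43949000e-03 -9.99998963e-01]] 85.28283775019767 0.1
```

View pics/top0.png

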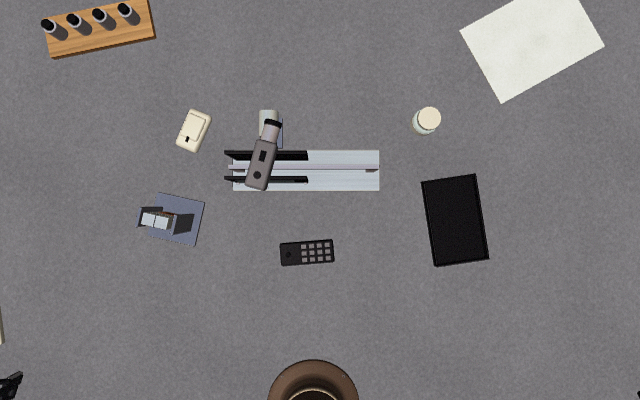

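View pics/side0.png

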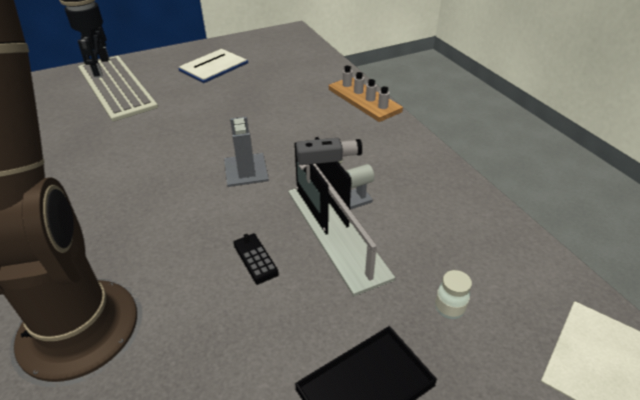

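The top view shows the microscope at about px (263,160) across the shields, with its nose at (270,128). The bay rail runs along row 167 with its open end at col 379. The stand and hanger are at (165,220), the tray at (455,220), the jar at (427,120), the keypad at (307,252), and the mouse at (193,130). The side view agrees.

Run:
```python
from h import *
import pickle
f=pickle.load(open("top.pkl","rb")); P=pts(f); im=f["frame"].astype(int)
def sel(u0,u1,v0,v1,z0,z1):
    q=P[v0:v1,u0:u1].reshape(-1,3); c=im[v0:v1,u0:u1].reshape(-1,3)
    m=(q[:,2]>z0)&(q[:,2]<z1); return q[m],c[m]
def rect(n,q):
    r=cv2.minAreaRect(q[:,:2].astype(np.float32)); print(n,len(q),"c",np.round(r[0],1),"size",np.round(r[1],1),"ang",round(r[2],2),"zmed",np.round(np.median(q[:,2]),1), "box",np.round(cv2.boxPoints(r),0).tolist())
rect("bench",sel(380,420,250,300,-20,20)[0])
rect("tray",sel(410,500,165,275,15,40)[0])
rect("plate",sel(225,390,140,200,6,20)[0])
rect("rail",sel(310,385,155,180,105,125)[0])
rect("shield",sel(215,320,140,195,150,168)[0])
rect("scope body",sel(235,300,110,200,188,215)[0])
rect("scope all",sel(235,300,110,200,172,215)[0])
rect("hanger top",sel(130,215,185,255,146,160)[0])
rect("ears",sel(130,215,185,255,135,160)[0])
rect("standbase",sel(130,215,185,255,5,17)[0])
rect("jar",sel(400,450,95,150,70,100)[0])
rect("cam",sel(235,300,95,150,60,105)[0])
rect("keypad",sel(270,345,232,275,10,60)[0])
rect("mouse",sel(165,220,100,160,10,60)[0])
big=cv2.resize(f["frame"][90:260,125:390],None,fx=3,fy=3,interpolation=cv2.INTER_CUBIC)
cv2.imwrite("pics/top0z.png",big[...,::-1])
```

```text
bench 1990 c [ 318.9 -214.8] size [ 97.4 121.6] ang 89.6 zmed -0.8 box [[258.0, -263.0], [379.0, -264.0], [380.0, -167.0], [258.0, -166.0]]
tray 758 c [ 452.8 -347.4] size [210.1 131.8] ang 8.2 zmed 23.3 box [[339.0, -297.0], [358.0, -428.0], [566.0, -398.0], [547.0, -267.0]]
plate 3565 c [590.   13.3] size [358.9 123.5] ang 89.57 zmed 11.7 box [[527.0, -166.0], [650.0, -167.0], [653.0, 192.0], [530.0, 193.0]]
rail 284 c [575.6 -73.6] size [150.7   8.6] ang 89.57 zmed 114.6 box [[571.0, -149.0], [579.0, -149.0], [580.0, 2.0], [572.0, 2.0]]
shield 536 c [568.7  96.3] size [173.9  80.4] ang 89.5 zmed 159.5 box [[528.0, 10.0], [608.0, 9.0], [610.0, 183.0], [529.0, 184.0]]
scope body 1383 c [596.5  95.6] size [ 44.3 144.6] ang 74.03 zmed 198.7 box [[521.0, 94.0], [660.0, 54.0], [672.0, 97.0], [533.0, 137.0]]
scope all 1477 c [596.4  95.4] size [ 44.4 144.6] ang 73.72 zmed 198.5 box [[521.0, 94.0], [660.0, 54.0], [672.0, 97.0], [533.0, 137.0]]
hanger top 331 c [458.7 333.5] size [77.9 30.5] ang 77.92 zmed 149.7 box [[436.0, 299.0], [465.0, 292.0], [482.0, 368.0], [452.0, 375.0]]
ears 558 c [460.9 333. ] size [86.5 43. ] ang 77.02 zmed 147.8 box [[430.0, 296.0], [472.0, 286.0], [492.0, 370.0], [450.0, 380.0]]
standbase 1441 c [456.8 343.1] size [160.8 202.8] ang 1.79 zmed 9.7 box [[373.0, 442.0], [380.0, 239.0], [540.0, 244.0], [534.0, 447.0]]
jar 447 c [ 688.5 -270.6] size [52.4 51.8] ang 87.1 zmed 84.6 box [[661.0, -295.0], [713.0, -298.0], [716.0, -246.0], [664.0, -243.0]]
cam 269 c [671.2  97. ] size [43.1 77.8] ang 89.59 zmed 93.5 box [[632.0, 76.0], [710.0, 75.0], [710.0, 118.0], [632.0, 119.0]]
keypad 1224 c [376.7  13.3] size [ 55.4 129.8] ang 3.92 zmed 21.7 box [[345.0, 76.0], [353.0, -53.0], [409.0, -50.0], [400.0, 80.0]]
mouse 992 c [677.  288.7] size [62.2 99.9] ang 66.38 zmed 24.8 box [[619.0, 280.0], [710.0, 240.0], [735.0, 297.0], [644.0, 337.0]]
```

View pics/top0z.png

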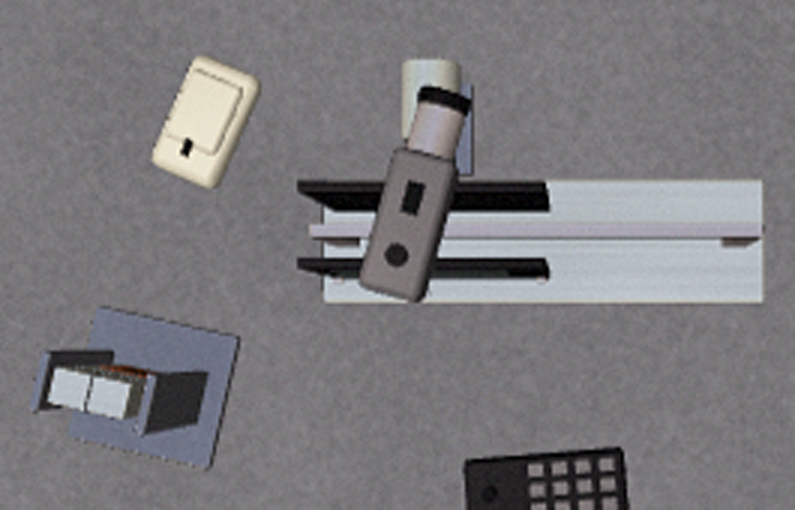

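The zoom shows the hanger's white top at zoom px (92,391), with its dark middle line at (88,394), between the two stand ears. The scope covers the shield tops at zoom (410,225), and its axis points at about -16° in the world frame.

```bash
cat >> h.py <<'E'
def plan(xyz,ytool_deg):
    s=arm.read_state(); R=np.array(s["eef_rot"]); p=np.array(s["position"])
    d=R.T@(np.array(xyz)-p)/30
    a=np.degrees(np.arctan2(R[1,1],R[0,1])); dy=(a-ytool_deg+90)%180-90
    print("t",s["time_s"],"pos",p.round(1),"ydeg",round(a,2),"shift units (now axes)",d.round(2),"turn units",round(np.radians(dy)/.15,2),"tilt",R[:,2].round(4),"w",round(s["width"],1),"F",np.round(s["wrist_force"],1),round(s["gripper_force"],1),"j",np.round(s["joint_pos"],2))
E
python3 - <<'E'
from h import *
import pickle
plan((579.2,100.6,225),74)
f=pickle.load(open("top.pkl","rb")); P=pts(f); im=f["frame"].astype(int)
m=np.zeros(im.shape[:2],bool); m[195:240,130:190]=1
m&=(im.min(2)>160)&(P[...,2]>143)
q=P[m]; r=cv2.minAreaRect(q[:,:2].astype(np.float32)); print(len(q),r,np.median(q[:,2]),q.mean(0))
E
```

```text
t 0.1 pos [182.7 597.3 230.5] ydeg 73.0 shift units (now axes) [-17.48 -11.97   0.2 ] turn units -0.12 tilt [-4.0e-04 -1.4e-03 -1.0e+00] w 85.3 F [ 0.1  0.8 -0.3] 0.0 j [-1.34  0.41 -0.01  1.6   0.01  1.13 -0.08]
271 ((460.8160400390625, 333.656005859375), (54.52665710449219, 24.302461624145508), 77.28746032714844) 149.96119580281072 [460.7944535  333.44223135 149.83684463]
```

```bash
python3 -m handwheel '0 -0.97 -0.665 0 0; 0 -0.97 -0.665 0 0; 0 -0.97 -0.665 0 0; 0 -0.97 -0.665 0 0; 0 -0.97 -0.665 0 0; 0 -0.97 -0.665 0 0; 0 -0.97 -0.665 0 0; 0 -0.97 -0.665 0 0; 0 -0.97 -0.665 0 0; 0 -0.97 -0.665 0 0; 0 -0.97 -0.665 0 0; 0 -0.97 -0.665 0 0; 0 -0.97 -0.665 0 0; 0 -0.97 -0.665 0 0; 0 -0.97 -0.665 0 0; 0 -0.97 -0.665 0 0; 0 -0.97 -0.665 0 0; 0 -0.97 -0.665 0 -0.12' 40; python3 -m handwheel '0 0 0 0 0;0 0 0 0 0;0 0 0 0 0'; python3 -c "
from h import *
plan((579.2,100.6,167),74)"
```

```text
time_s: 1.9
position: [579.2, 99.9, 231.0]
eef_rot: [[-0.961, 0.275, -0.001], [0.275, 0.961, -0.0], [0.001, -0.0, -1.0]]
wrist_force: [0.4, 0.5, 0.2]
width: 85.4
gripper_force: 0.0
time_s: 2.2
position: [578.0, 102.1, 230.9]
eef_rot: [[-0.962, 0.274, -0.001], [0.274, 0.962, 0.0], [0.001, 0.0, -1.0]]
wrist_force: [0.0, -0.0, -0.4]
width: 85.0
gripper_force: 0.0
t 2.2 pos [578.  102.1 230.9] ydeg 74.09 shift units (now axes) [-0.06 -0.04  2.13] turn units 0.01 tilt [-1.e-03  5.e-04 -1.e+00] w 85.0 F [ 0.  -0.  -0.4] 0.0 j [-0.47  0.35  0.28  1.71 -0.11  1.1   1.13]
```

```bash
python3 -m handwheel '0 -0.05 -0.05 0.7 0; 0 0 0 0.7 0; 0 0 0 0.5 0; 0 0 0 0.2 0; 0 0 0 0 0; 1 0 0 0 0; 1 0 0 0 0; 1 0 0 0 0; 1 0 0 0 0; 1 0 0 0 0; 1 0 0 0 0; 1 0 0 0 0; 1 0 0 0 0; 1 0 0 0 0; 1 0 0 0 0' 50; python3 -m handwheel '1 0 0 -0.3 0; 1 0 0 -0.6 0; 1 0 0 -0.8 0; 1 0 0 -0.5 0; 1 0 0 0 0; 1 0 0 0 0'
python3 - <<'E'
from h import *
plan((435,-350,120),-82+180)
f=grab("side"); cv2.imwrite("pics/s1.png",f["frame"][60:330,180:480][...,::-1])
E
```

```text
time_s: 3.7
position: [580.2, 99.3, 169.3]
eef_rot: [[-0.961, 0.275, 0.001], [0.275, 0.961, 0.001], [-0.001, 0.001, -1.0]]
wrist_force: [-0.2, 0.5, 6.6]
width: 43.6
gripper_force: 52.1
time_s: 4.3
position: [579.3, 99.2, 233.9]
eef_rot: [[-0.961, 0.275, -0.0], [0.275, 0.961, -0.0], [0.0, -0.0, -1.0]]
wrist_force: [-1.0, -0.0, -3.7]
width: 43.3
gripper_force: 51.3
t 4.3 pos [579.3  99.2 233.9] ydeg 74.03 shift units (now axes) [  0.5  -15.72   3.8 ] turn units -2.79 tilt [-5.e-04 -0.e+00 -1.e+00] w 43.3 F [-1.  -0.  -3.7] 51.3 j [-0.47  0.35  0.28  1.7  -0.11  1.11  1.14]
```

View pics/s1.png

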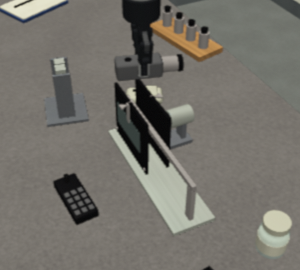

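The scope is level in the fingers at crop px (145,67), clear of the shields.

```bash
python3 -m handwheel '1 0.03 -0.5 0 0; 1 0.03 -0.8 0 0; 1 0.03 -0.96 0 0; 1 0.03 -0.96 0 0; 1 0.03 -0.96 0 0; 1 0.03 -0.96 0 0; 1 0.03 -0.96 0 0; 1 0.03 -0.96 0 0; 1 0.03 -0.96 0 0; 1 0.03 -0.96 0 0; 1 0.03 -0.96 0 0; 1 0.03 -0.96 0 0; 1 0.03 -0.96 0 0; 1 0.03 -0.96 0 0; 1 0.03 -0.96 0 0; 1 0.03 -0.9 0 0; 1 0 -0.6 0 0; 1 0 -0.4 0 0; 1 0 0 0 0; 1 0 0 0 0'; python3 -m handwheel '1 0 0 0.4 -0.7; 1 0 0 0.8 -0.7; 1 0 0 0.9 -0.7; 1 0 0 0.9 -0.7; 1 0 0 0.8 0; 1 0 0 0 0; 1 0 0 0 0'; python3 -c "
from h import *
plan((435,-350,15),98.2)"
```

```text
time_s: 6.35
position: [436.2, -348.4, 233.8]
eef_rot: [[-0.961, 0.275, -0.001], [0.275, 0.961, 0.001], [0.001, 0.001, -1.0]]
wrist_force: [-1.0, 0.9, -3.7]
width: 43.3
gripper_force: 51.4
time_s: 7.05
position: [436.9, -348.2, 120.5]
eef_rot: [[-0.99, -0.142, -0.001], [-0.142, 0.99, 0.001], [0.0, 0.001, -1.0]]
wrist_force: [0.1, -0.9, -2.1]
width: 43.3
gripper_force: 51.7
t 7.05 pos [ 436.9 -348.2  120.5] ydeg 98.14 shift units (now axes) [ 0.07 -0.05  3.52] turn units -0.01 tilt [-5.e-04  6.e-04 -1.e+00] w 43.3 F [ 0.1 -0.9 -2.1] 51.7 j [ 0.3   0.44  0.37  1.89 -0.21  0.85  2.49]
```

```bash
python3 -m handwheel '1 0.05 -0.05 0.6 0; 1 0 0 0.8 0; 1 0 0 0.8 0; 1 0 0 0.6 0; 1 0 0 0.3 0; 1 0 0 0.15 0; 1 0 0 0.1 0; 1 0 0 0.05 0; 1 0 0 0.05 0; 1 0 0 0 0'
```

```text
time_s: 8.05
position: [435.3, -350.9, 17.1]
eef_rot: [[-0.99, -0.141, 0.001], [-0.141, 0.99, -0.0], [-0.0, -0.0, -1.0]]
wrist_force: [0.6, -0.4, -2.7]
width: 43.2
gripper_force: 52.0
```

```bash
python3 -m handwheel '1 0 0 0.05 0; 1 0 0 0.04 0; 1 0 0 0.04 0; 1 0 0 0 0'; python3 -m handwheel '0.25 0 0 0 0; 0.25 0 0 0 0; 0.25 0 0 0 0; 0.25 0 0 0 0; 0.25 0 0 0 0'
```

```text
time_s: 8.45
position: [435.2, -350.8, 14.3]
eef_rot: [[-0.99, -0.14, 0.001], [-0.14, 0.99, 0.0], [-0.001, 0.0, -1.0]]
wrist_force: [-4.3, 3.5, 13.1]
width: 43.4
gripper_force: 54.0
time_s: 8.95
position: [435.1, -350.7, 12.8]
eef_rot: [[-0.99, -0.141, -0.0], [-0.141, 0.99, 0.0], [0.0, 0.0, -1.0]]
wrist_force: [-0.9, -0.4, -0.2]
width: 64.0
gripper_force: 0.0
```

```bash
python3 -m handwheel '0.25 0 0 -0.4 0; 0.25 0 0 -0.8 0; 0.25 0 0 -1 0; 0.25 0 0 -1 0; 0 0 0 -1 0; 0 0 0 -1 0; 0 0 0 -1 0; 0 0 0 -1 0; 0 0 0 -0.4 0; 0 0 0 0 0; 0 0 0 0 0'
python3 - <<'E'
from h import *
plan((460.8,333.5,225),-12.8)
f=grab("top"); P=pts(f); im=f["frame"]
cv2.imwrite("pics/t2.png",np.hstack([cv2.resize(im[130:210,215:315],None,fx=6,fy=6,interpolation=cv2.INTER_CUBIC)[...,::-1]])) 
m=np.zeros(im.shape[:2],bool); m[165:275,410:500]=1
q=P[m&(P[...,2]>36)&(P[...,2]<55)]; r=cv2.minAreaRect(q[:,:2].astype(np.float32)); print(len(q),r,np.median(q[:,2]))
E
```

```text
time_s: 10.05
position: [434.7, -350.3, 240.1]
eef_rot: [[-0.99, -0.141, -0.001], [-0.141, 0.99, 0.001], [0.001, 0.001, -1.0]]
wrist_force: [0.4, -0.1, -1.3]
width: 85.4
gripper_force: 0.0
t 10.05 pos [ 434.7 -350.3  240.1] ydeg 98.09 shift units (now axes) [-4.07 22.44  0.52] turn units -8.04 tilt [-7.e-04  7.e-04 -1.e+00] w 85.4 F [ 0.4 -0.1 -1.3] 0.0 j [ 0.26  0.3   0.42  1.77 -0.14  1.1   2.44]
884 ((452.2665710449219, -347.2919921875), (144.87506103515625, 45.16994857788086), 7.84368896484375) 43.25865993939874
```

View pics/t2.png

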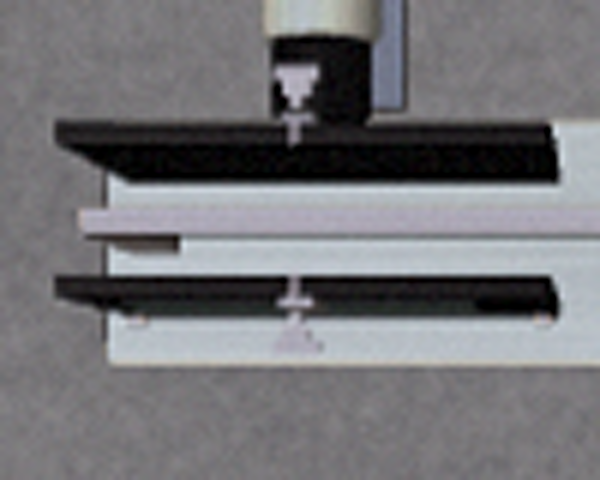

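The pointers' white lines appear at crop column 292 (rows 128 and 290) on both shield tops. The scope now lies centred in the tray at (452.3,-347.3).

```bash
python3 -m handwheel '0 -0.18 0.6 0 0; 0 -0.18 0.98 0 0; 0 -0.18 0.98 0 0; 0 -0.18 0.98 0 0; 0 -0.18 0.98 0 0; 0 -0.18 0.98 0 0; 0 -0.18 0.98 0 0; 0 -0.18 0.98 0 0; 0 -0.18 0.98 0 0; 0 -0.18 0.98 0 0; 0 -0.18 0.98 0 0; 0 -0.18 0.98 0 0; 0 -0.18 0.98 0 0; 0 -0.18 0.98 0 0; 0 -0.18 0.98 0 0; 0 -0.18 0.98 0 0; 0 -0.18 0.98 0 0; 0 -0.18 0.98 0 0; 0 -0.18 0.98 0 0; 0 -0.18 0.98 0 0'; python3 -m handwheel '0 -0.18 0.98 0 0; 0 -0.18 0.98 0 0; 0 -0.18 0.98 0 0; 0 0 0.3 0 0; 0 0 0 0 0.9; 0 0 0 0 0.9; 0 0 0 0 0.9; 0 0 0 0 0.9; 0 0 0 0 0.9; 0 0 0 0 0.9; 0 0 0 0 0.9; 0 0 0 0 0.9; 0 0 0 0 0.9; 0 0 0 0 0.9; 0 0 0 0 0.9; 0 0 0 0 0.9; 0 0 0 0 0.9; 0 0 0 0 0.9; 0 0 0 0 0.3; 0 0 0 0 0'
python3 - <<'E'
from h import *
plan((460.8,333.5,225),-12.8)
f=grab("top");K=f["mtx"];W=f["world_to_cam"];im=f["frame"].astype(float).sum(2)
R,t=W[:3,:3],W[:3,3];C=-R.T@t
def ray(u,v,z):
    d=R.T@np.linalg.solve(K,[u,v,1]); return C+d*(z-C[2])/d[2]
for v0,v1 in((150,153),(177,180)):
    for v in range(v0,v1):
        a=im[v,255:273]-np.median(im[v,240:300]); a=np.clip(a,60,None)-60
        u=(a*np.arange(255,273)).sum()/max(a.sum(),1); print(v,a.sum().round(),round(u,2),ray(u,v,160).round(1))
E
```

```text
time_s: 12.1
position: [460.1, 236.1, 239.1]
eef_rot: [[-0.99, -0.141, -0.003], [-0.141, 0.99, -0.001], [0.003, -0.001, -1.0]]
wrist_force: [-0.1, 0.8, 0.7]
width: 85.7
gripper_force: 0.0
time_s: 14.1
position: [462.9, 332.8, 239.6]
eef_rot: [[0.222, 0.975, -0.002], [0.975, -0.222, -0.002], [-0.002, -0.001, -1.0]]
wrist_force: [-0.1, 0.6, -0.0]
width: 85.1
gripper_force: 0.0
t 14.1 pos [462.9 332.8 239.6] ydeg -12.84 shift units (now axes) [ 0.01 -0.07  0.49] turn units -0.0 tilt [-0.0016 -0.0018 -1.    ] w 85.1 F [-0.1  0.6 -0. ] 0.0 j [-0.94  0.31  0.29  1.74 -0.1   1.11 -0.84]
150 272.0 263.51 [608.5  99.  160. ]
151 416.0 263.54 [606.4  98.9 160. ]
152 409.0 263.54 [604.3  99.  160. ]
177 392.0 263.53 [551.4  99.2 160. ]
178 415.0 263.47 [549.3  99.4 160. ]
179 1206.0 263.79 [547.1  98.7 160. ]
```

```bash
python3 -m handwheel '0 0.01 -0.06 0.6 0; 0 0 0 0.8 0; 0 0 0 0.9 0; 0 0 0 0.8 0; 0 0 0 0.5 0; 0 0 0 0.3 0; 0 0 0 0.2 0; 0 0 0 0 0; 0 0 0 0 0'; python3 -c "
from h import *
plan((460.8,333.5,115),-12.8)"
```

```text
time_s: 15.05
position: [462.0, 334.7, 118.5]
eef_rot: [[0.221, 0.975, 0.001], [0.975, -0.221, 0.001], [0.001, 0.001, -1.0]]
wrist_force: [-0.3, -0.6, 0.1]
width: 85.5
gripper_force: 0.0
t 15.05 pos [462.  334.7 118.5] ydeg -12.77 shift units (now axes) [-0.05 -0.03  0.12] turn units 0.0 tilt [ 7.e-04  6.e-04 -1.e+00] w 85.5 F [-0.3 -0.6  0.1] 0.0 j [-0.91  0.45  0.26  1.86 -0.15  0.85 -0.8 ]
```

```bash
python3 -m handwheel '0 -0.03 -0.03 0.1 0; 1 0 0 0 0; 1 0 0 0 0; 1 0 0 0 0; 1 0 0 0 0; 1 0 0 0 0; 1 0 0 0 0; 1 0 0 0 0; 1 0 0 0 0; 1 0 0 0 0; 1 0 0 0 0; 1 0 0 0 0; 1 0 0 0 0' 60
```

```text
time_s: 16.35
position: [460.5, 334.1, 115.1]
eef_rot: [[0.221, 0.975, 0.0], [0.975, -0.221, 0.0], [0.0, -0.0, -1.0]]
wrist_force: [-0.6, 0.1, 5.0]
width: 25.7
gripper_force: 59.6
```

```bash
python3 -m handwheel '1 0 0 -0.3 0; 1 0 0 -0.6 0; 1 0 0 -0.7 0; 1 0 0 -0.7 0; 1 0 0 -0.8 0; 1 0 0 -0.8 0; 1 0 0 -0.7 0; 1 0 0 -0.5 0; 1 0 0 -0.3 0; 1 0 0 0 0; 1 0 0 0 0'; python3 -c "
from h import *
plan((575.6,-68,275),-0.43)"
```

```text
time_s: 17.45
position: [460.2, 333.5, 276.2]
eef_rot: [[0.221, 0.975, -0.001], [0.975, -0.221, -0.001], [-0.001, -0.001, -1.0]]
wrist_force: [0.3, 0.1, -1.9]
width: 25.2
gripper_force: 59.0
t 17.45 pos [460.2 333.5 276.2] ydeg -12.78 shift units (now axes) [-12.2    6.71   0.05] turn units -1.44 tilt [-7.e-04 -8.e-04 -1.e+00] w 25.2 F [ 0.3  0.1 -1.9] 59.0 j [-0.95  0.28  0.3   1.69 -0.09  1.18 -0.85]
```

```bash
python3 -m handwheel '1 -0.4 0.22 0 0; 1 -0.7 0.385 0 0; 1 -0.85 0.47 0 0; 1 -0.85 0.47 0 0; 1 -0.85 0.47 0 0; 1 -0.85 0.47 0 0; 1 -0.85 0.47 0 0; 1 -0.85 0.47 0 0; 1 -0.85 0.47 0 0; 1 -0.85 0.47 0 0; 1 -0.85 0.47 0 0; 1 -0.85 0.47 0 0; 1 -0.85 0.47 0 0; 1 -0.85 0.47 0 0; 1 -0.6 0.33 0 0; 1 -0.3 0.16 0 0; 1 0 0 0 -0.7; 1 0 0 0 -0.74; 1 0 0 0 0; 1 0 0 0 0'
python3 - <<'E'
from h import *
plan((575.6,-68,232),-0.43)
f=grab("wrist"); cv2.imwrite("pics/w1.png",f["frame"][...,::-1])
E
```

```text
time_s: 19.45
position: [576.3, -67.7, 276.5]
eef_rot: [[0.01, 1.0, -0.001], [1.0, -0.01, 0.0], [0.0, -0.001, -1.0]]
wrist_force: [-0.8, 0.3, -2.1]
width: 25.3
gripper_force: 59.0
t 19.45 pos [576.3 -67.7 276.5] ydeg -0.57 shift units (now axes) [-0.01 -0.02  1.48] turn units -0.02 tilt [-7.e-04  2.e-04 -1.e+00] w 25.3 F [-0.8  0.3 -2.1] 59.0 j [-0.33  0.31  0.47  1.67 -0.15  1.19  0.17]
```

View pics/w1.png

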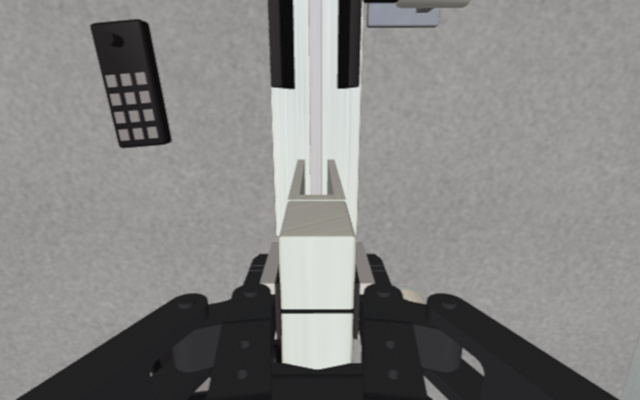

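The wrist view shows the rail centred in the slot between the hanger's legs (both near col 316), and the dark middle line of the block at row 311.

```bash
python3 -m handwheel '1 0 -0.01 0.5 0; 1 0 0 0.6 0; 1 0 0 0.4 0; 1 0 0 0.2 0; 1 0 0 0.2 0; 1 0 0 0.2 0; 1 0 0 0.2 0; 1 0 0 0.2 0; 1 0 0 0 0'
```

```text
time_s: 20.4
position: [575.9, -67.7, 201.1]
eef_rot: [[0.007, 1.0, -0.001], [1.0, -0.007, 0.0], [0.0, -0.001, -1.0]]
wrist_force: [-0.4, -1.4, -2.1]
width: 25.2
gripper_force: 59.2
```

Astride the rail with no side force. Now seat it.

```bash
python3 -m handwheel '1 0 0 0.4 0; 1 0 0 0.5 0; 1 0 0 0.5 0; 1 0 0 0.4 0; 1 0 0 0.2 0; 1 0 0 0.1 0; 1 0 0 0.1 0; 1 0 0 0 0'; python3 -m handwheel '1 0 0 0.06 0; 1 0 0 0.05 0; 1 0 0 0 0'
```

```text
time_s: 21.2
position: [576.5, -67.8, 135.9]
eef_rot: [[0.007, 1.0, 0.0], [1.0, -0.007, 0.0], [0.0, 0.0, -1.0]]
wrist_force: [-1.7, 0.4, -3.3]
width: 25.5
gripper_force: 59.2
time_s: 21.5
position: [576.3, -67.7, 132.6]
eef_rot: [[0.007, 1.0, 0.0], [1.0, -0.007, 0.0], [0.0, 0.0, -1.0]]
wrist_force: [-0.2, 0.1, -2.3]
width: 25.3
gripper_force: 59.2
```

```bash
python3 -m handwheel '1 0 0 0.05 0; 1 0 0 0.05 0; 1 0 0 0.04 0; 1 0 0 0 0'
```

```text
time_s: 21.9
position: [576.4, -67.7, 130.0]
eef_rot: [[0.007, 1.0, 0.001], [1.0, -0.007, 0.001], [0.001, 0.001, -1.0]]
wrist_force: [-5.5, 0.7, 14.9]
width: 25.4
gripper_force: 61.2
```

Seated (+15 N). Release, rise, turn 90°.

```bash
python3 -m handwheel '0 0 0 0 0; 0 0 0 0 0; 0 0 0 0 0; 0 0 0 0 0; 0 0 0 0 0; 0 0 0 0 0; 0 0 0 0 0; 0 0 0 -0.4 0; 0 0 0 -0.8 0; 0 0 0 -0.8 0; 0 0 0 -0.6 0; 0 0 0 -0.2 0; 0 0 0 0 0; 0 0 0 0 0'
python3 - <<'E'
from h import *
f=grab("top"); P=pts(f); im=f["frame"].astype(int)
m=np.zeros(im.shape[:2],bool); m[150:185,310:385]=1
q=P[m&(P[...,2]>160)&(P[...,2]<172)]
if len(q)>20: print(len(q),cv2.minAreaRect(q[:,:2].astype(np.float32)),np.median(q[:,2]))
f=grab("wrist"); cv2.imwrite("pics/w2.png",f["frame"][...,::-1]); P=pts(f); q=P[(P[...,2]>160)&(P[...,2]<169)&(f["frame"].min(2)>150)]
if len(q)>20: print(len(q),cv2.minAreaRect(q[:,:2].astype(np.float32)),np.median(q[:,2]))
plan((576,-68,225),89.57)
E
```

```text
time_s: 23.3
position: [575.9, -67.6, 211.8]
eef_rot: [[0.007, 1.0, -0.001], [1.0, -0.007, 0.0], [0.0, -0.001, -1.0]]
wrist_force: [-1.3, 0.8, -0.4]
width: 85.6
gripper_force: 0.0
3992 ((575.80078125, -69.05223846435547), (55.984527587890625, 26.501907348632812), 89.12702941894531) 165.37650644744184
t 23.4 pos [575.7 -67.7 211.3] ydeg -0.4 shift units (now axes) [-0.01  0.01 -0.46] turn units -10.47 tilt [-0.0018 -0.     -1.    ] w 85.1 F [-0.3  1.5  0.1] 0.0 j [-0.32  0.37  0.46  1.76 -0.18  1.06  0.2 ]
```

View pics/w2.png

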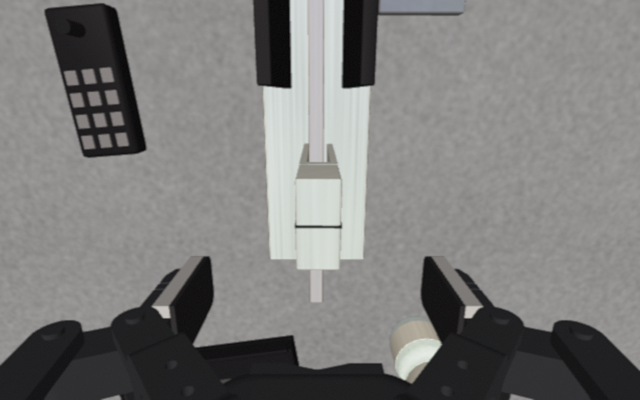

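The hanger hangs upright on the open rail, let go: block top at px (318,222), middle line at row 226. Measured, it is at (575.8, -69.1) with its top at 165 mm.

```bash
python3 -m handwheel '0 0 0 0 -0.8; 0 0 0 0 -0.95; 0 0 0 0 -0.95; 0 0 0 0 -0.95; 0 0 0 0 -0.95; 0 0 0 0 -0.95; 0 0 0 0 -0.95; 0 0 0 0 -0.95; 0 0 0 0 -0.95; 0 0 0 0 -0.95; 0 0 0 0 -0.95; 0 0 0 0 -0.17; 0 0 0 0 0; 0 0 0 0 0'; python3 -c "
from h import *
plan((575.8,-69.1,131),89.5)"
```

```text
time_s: 24.8
position: [576.1, -67.8, 212.0]
eef_rot: [[-1.0, 0.011, -0.001], [0.011, 1.0, 0.0], [0.001, 0.0, -1.0]]
wrist_force: [0.7, -0.6, -0.1]
width: 85.5
gripper_force: 0.0
t 24.8 pos [576.1 -67.8 212. ] ydeg 89.39 shift units (now axes) [ 0.01 -0.04  2.7 ] turn units -0.01 tilt [-7.e-04  0.e+00 -1.e+00] w 85.5 F [ 0.7 -0.6 -0.1] 0.0 j [-0.07  0.35  0.14  1.74 -0.05  1.06  1.64]
```

```bash
python3 -m handwheel '0 0 -0.04 0.6 0; 0 0 0 0.8 0; 0 0 0 0.7 0; 0 0 0 0.4 0; 0 0 0 0.2 0; 0 0 0 0 0; 0 0 0 0 0; 1 0 0 0 0; 1 0 0 0 0; 1 0 0 0 0; 1 0 0 0 0; 1 0 0 0 0; 1 0 0 0 0; 1 0 0 0 0; 1 0 0 0 0; 1 0 0 0 0; 1 0 0 0 0' 25; python3 -c "
from h import *
plan((576.8,99.1,131),89.5)"
```

```text
time_s: 26.5
position: [576.8, -69.0, 132.2]
eef_rot: [[-1.0, 0.007, 0.001], [0.007, 1.0, 0.0], [-0.001, 0.0, -1.0]]
wrist_force: [-0.4, 0.1, 5.7]
width: 55.8
gripper_force: 27.6
t 26.5 pos [576.8 -69.  132.2] ydeg 89.57 shift units (now axes) [0.04 5.6  0.04] turn units 0.01 tilt [ 1.4e-03  1.0e-04 -1.0e+00] w 55.8 F [-0.4  0.1  5.7] 27.6 j [-0.06  0.44  0.13  1.82 -0.07  0.89  1.66]
```

```bash
python3 -m handwheel '1 0 0.1 0 0; 1 0 0.2 0 0; 1 0 0.25 0 0; 1 0 0.25 0 0; 1 0 0.25 0 0; 1 0 0.25 0 0; 1 0 0.25 0 0; 1 0 0.25 0 0; 1 0 0.2 0 0; 1 0 0 0 0'; python3 -m handwheel '1 0 0.2 0 0; 1 0 0.25 0 0; 1 0 0.25 0 0; 1 0 0.25 0 0; 1 0 0.25 0 0; 1 0 0.25 0 0; 1 0 0.25 0 0; 1 0 0.25 0 0; 1 0 0.25 0 0; 1 0 0.25 0 0; 1 0 0.25 0 0; 1 0 0.2 0 0; 1 0 0.2 0 0; 1 0 0.2 0 0; 1 0 0.15 0 0; 1 0 0.1 0 0; 1 0 0 0 0; 1 0 0 0 0'
python3 - <<'E'
from h import *
plan((577,99.1,131),89.5)
f=grab("wrist"); cv2.imwrite("pics/w3.png",f["frame"][...,::-1])
E
```

```text
time_s: 27.5
position: [577.5, -8.9, 132.2]
eef_rot: [[-1.0, 0.007, 0.002], [0.007, 1.0, -0.0], [-0.002, -0.0, -1.0]]
wrist_force: [0.7, -0.0, 5.5]
width: 55.3
gripper_force: 27.7
time_s: 29.3
position: [578.3, 96.9, 132.2]
eef_rot: [[-1.0, 0.008, 0.002], [0.008, 1.0, -0.0], [-0.002, -0.0, -1.0]]
wrist_force: [0.0, -2.7, 4.7]
width: 55.7
gripper_force: 27.7
t 29.3 pos [578.3  96.9 132.2] ydeg 89.55 shift units (now axes) [0.04 0.07 0.04] turn units 0.01 tilt [ 1.8e-03 -4.0e-04 -1.0e+00] w 55.7 F [ 0.  -2.7  4.7] 27.7 j [-0.32  0.45  0.09  1.8  -0.05  0.89  1.36]
```

View pics/w3.png

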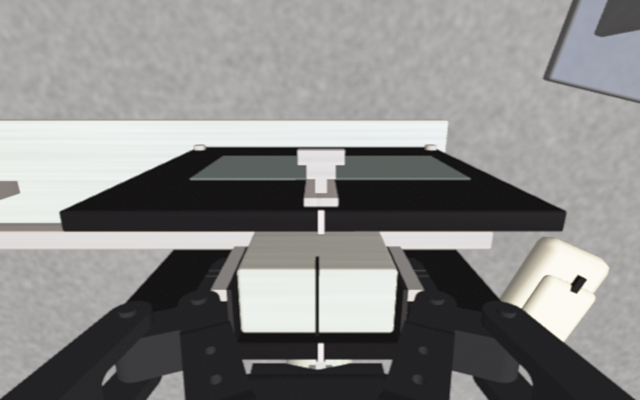

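The block's middle line is at col 317 and the mark lines at col 321, so it is about 1.5 mm short. I'll nudge it, release and rise.

```bash
python3 -m handwheel '1 0 0.03 0 0; 1 0 0.03 0 0; 1 0 0 0 0; 1 0 0 0 0; 0 0 0 0 0; 0 0 0 0 0; 0 0 0 0 0; 0 0 0 0 0; 0 0 0 0 0; 0 0 0 0 0; 0 0 0 -0.3 0; 0 0 0 -0.7 0; 0 0 0 -0.9 0; 0 0 0 -0.9 0; 0 0 0 -0.6 0; 0 0 0 0 0; 0 0 0 0 0'
python3 - <<'E'
from h import *
f=grab("wrist"); cv2.imwrite("pics/w4.png",f["frame"][...,::-1]); P=pts(f)
q=P[(P[...,2]>162)&(P[...,2]<170)&(f["frame"].min(2)>150)]
if len(q)>20: print(len(q),cv2.minAreaRect(q[:,:2].astype(np.float32)),np.median(q[:,2]))
plan((577,99.1,131),89.5)
E
```

```text
time_s: 31.05
position: [577.5, 99.3, 233.7]
eef_rot: [[-1.0, 0.007, 0.001], [0.007, 1.0, 0.0], [-0.001, 0.0, -1.0]]
wrist_force: [0.3, 0.3, 0.1]
width: 85.5
gripper_force: 0.0
3348 ((572.73779296875, 97.8033218383789), (55.66714859008789, 53.25250244140625), 89.45743560791016) 165.45736787366084
t 31.1 pos [577.1  99.3 232.9] ydeg 89.59 shift units (now axes) [-0.   -0.01  3.4 ] turn units 0.01 tilt [-8.e-04 -1.e-04 -1.e+00] w 85.7 F [-0.7 -0.  -0.5] 0.0 j [-0.33  0.34  0.1   1.7  -0.04  1.1   1.35]
```

View pics/w4.png

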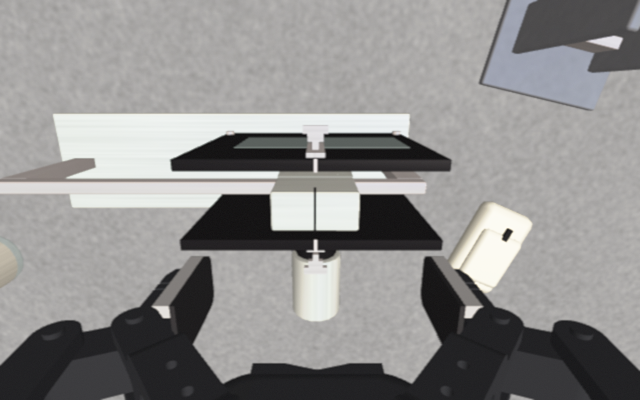

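The middle line (col 315) lines up with both mark lines (cols 315–316). The hanger is upright with its top at 165 mm, and the gripper is clear.

```bash
python3 -c "
from workcell import finish_job
print(finish_job())"
```

```text
the job is handed in; nothing more can be done
None
```

The job is handed in at about 31 s: the microscope lies flat in the tray, and the hanger hangs in the shielded part, centred on the pointers to within about 1 mm by the wrist camera, with both let go and nothing dropped.

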